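# Latch a bottom bracket cartridge into the service cradle

## Robot

A 6-joint arm with a two-finger parallel gripper is mounted at the origin on a cart in front of the work surface, level with it; the furniture and walls round the work are solid. World frame = base frame: x ahead of the robot, y to its left, z up, the work surface at z = 0. Lengths are in m, angles in rad, forces in N, time in s.
With the tool pointing down it reaches from about 0.425 to 0.95 m from the base axis. Payload 3.5 kg.
Tool frame: the origin (TCP) lies midway between the tips of the shut fingers; the grasp point (between the pads) lies ctrl.grasp_offset behind it (ctrl.grasp_offset is the distance from the TCP to the grasp point, in m); x points along the fingers, y is the direction in which the jaws open and shut, and the axes are right-handed (so a half turn about x gives the same grasp; the last joint's range is limited). The gripper opens to 85 mm and grips with 20 to 120 N. Pads are 22 mm wide; open, the fingers measure 114 mm over their backs; the gripper's body (76 mm by 85 mm) begins 54 mm behind the grasp point. The pads swing forward as they close: fully open they stand 13 mm farther back than shut.
Start: joints at [0.988, 0.286, 1.577, -0, 1.279, -0.15], TCP at [0.283, 0.613, 0.231] pointing down, gripper open.
Joint ranges: [-2.77, 2.77], [-0.9, 2.22], [0.21, 2.48], [-1.53, 4.67], [0.24, 2.81], [-2.84, 2.84]. Speed limits (rad/s): [2.79, 2.79, 3.14, 3.14, 3.14, 3.14].

## Interface

Orientations are given as a unit quaternion [x, y, z, w].
In Python, from plant import readout, read_camera, sign_off, ctrl gives the robot as it stands.
- The arm moves only by the tool drive_tool, never from a script. Its argument "steps" is a list of rows, each a list of 5 numbers: the shift along the tool's x, y, z in cm, then the turn about the tool's x in degrees, then the opening, from 0 (shut) to 1 (fully open). A call has 1 to 10 rows; each row shifts and turns the commanded pose from where the row before left it, along the tool's axes as they then stand; what a row does not reach is not made up. A row lasts 1/10 s, in which the tool goes at most 50 mm and 8.59 degrees, less where a joint would pass 70% of its speed; a pose out of reach is approached as far as the arm can. A call is refused whole if a number of a shift passes 5 or a number of a turn 8.59, either way. A call with a gripper value outside its range is refused whole. The fingers move at their own pace and stop on an object; "force" is the grip in N (left out, the last holds). Time passes only in rows, so rows that do not move let the fingers close. It gives the time, the measured TCP pose, the force and the opening at its end, in the units of the state.
- readout.get_state(): the state, without advancing time (a new reading comes with each control period).
- read_camera(name): name is "side" or "top" or "wrist"; returns a dict with "frame" (400x640x3 uint8, red, green, blue), "vertical_fov" (degrees; the focal length in pixels is half the picture's height over the tangent of half this angle, whatever the lens; pixels are square), "cx", "cy" (the principal point, pixels), "eye" and "orientation" of the camera in the world. Camera axes: x right, y up, looking along -z (the intrinsics and any distortion apply to the point x, -y, -z); pixel columns grow to the right and rows downward; lengths in m; the calibration is good to about 2 mm. A picture is of the moment at which its call begins. There is no depth.
- sign_off(): hands the job in, once; it reports no verdict.
The state is a dict: "time": time; "qpos": joint angles; "dq": joint speeds; "joint_efforts": joint torques, N m; "eef_pos": TCP position; "tcp_rot": TCP orientation; "contact_force": force on the tool from outside, world axes, zero at the start; "wrist_torque": the same for the moment, N m; "opening": opening from 0.0 (shut) to 1.0 (fully open).
Only numpy, scipy, OpenCV 4.12 (cv2) and the standard library are available. Lean on these libraries where they do the work, as an engineer would, in place of code of your own. Each camera call takes 0.05 s, during which the arm holds its last target. There are 200 camera calls.

## Task

Lay the black bottom bracket cartridge into the V bed of the cradle, in front of the two brass pawls, and let go of it there. Then push it along the bed by its end, past the sprung pawls and against the spring pad, until the pawls have snapped shut behind it and hold it when you take your hand away. Feel for it: never press the cartridge against the end pad with more than 25 N, and leave the other things on the bench where they are.

Things in the scene. Friction and masses are not known exactly. Their poses are not given: they have to be found in the camera images.
- cartridge_center (a point): Centre of the bottom bracket cartridge (0.2 to 0.33 kg): black barrel 35 mm in diameter, 68 mm long, with a bare axle 17 mm in diameter sticking out 22 mm at each end (113 mm over all). Its y axis runs along the axle. Lies on its barrel on the bench, centre 18 mm up. Either end may go first.
- cradle: Grey base plate fixed to the bench, x -127 to +137 mm, 96 mm wide, top 8 mm up. Origin on the bench under the nominal pawl faces, on the centre line; x is the push direction (entry end -x, end block +x), z up. Slippery black V bed from x -110 to +75, 33 mm wide over its lips, which are 24 mm up; a barrel in it has its axis 34 mm above the bench. Nothing else rises at x < -30.
- bed_load (a point): On the axis of the V bed, 34 mm above the bench, x = -70 mm in the cradle's frame, same axes: lay the cartridge with its centre here, axle along x. Its barrel is then clear of the pawls wherever the latch head is clamped; the barrel meets the pawls only about 24 mm further on (+-12 mm).
- pawl_nominal (a point): Nominal middle between the pawls' square catch faces (they look to +x; ramps face the entry). The aluminium latch head with pawls and pad is clamped up to 12 mm before or beyond nominal along x: NOT measured. Brass pawls 15 mm long at axis height reach in to 12 mm from the axis: the axle passes, the barrel pushes them aside (up to 12 N). Their blocks are 50 mm apart, 48 mm high.
- pad_nominal (a point): Nominal middle of the face of the spring pad (24 mm disc) that the axle's front end meets, x = 59.5 mm in the cradle's frame, shifted together with the pawls. It yields along x with 3 N plus 0.17 N per mm. The pawls snap shut behind the barrel 31 mm after contact (8 to 11 N of push); the pad is hard on its stop 3 mm later, where the force rises steeply.
- home_nominal (a point): Where the latched cartridge's centre nominally rests, x = 34 mm in the cradle's frame, 34 mm up (+-12 mm along x with the latch head): the pad presses it back against the shut pawls. Let go before the pawls have shut, it is pushed back 31 mm by the pad.
- front_hub: Silver bicycle front hub with axle, 94 x 64 x 45 mm, loose bystander on the bench; origin at its underside.
- lube_bottle: Green bottle with a red nozzle, 42 mm in diameter, 123 mm high, loose bystander; origin at its underside.
- patch_tin: Flat red tin, 57 x 92 x 20 mm, loose bystander; origin at its underside.
- grease_tub: Blue tub, 72 mm in diameter, 62 mm high, loose bystander; origin at its underside.

How it is judged:
By the outcome, as a careful person would: the job done as asked, in the order asked, and still so for the second after the job is handed in, with the robot touching nothing.
It also fails if it takes over 64 s, if anything falls off the work surface, if the arm or the gripper's body presses on something with over 40 N, if the wrist force passes 120 N, or if a joint passes its speed limit or range.

## Working session

There is one attempt and no reset: what is moved stays moved. The work goes in short steps, Python scripts to look and compute and a tool call to move; the robot and the scene stay as the last step left them, time stands still between calls to the robot, and variables do not carry over. Pictures are saved under pics/ and viewed, about 8 in all and at most 12, crops included, and the job is handed in when it is done.

Besides the shell and the picture viewer there is one more tool, called by a JSON object that holds its "method" and its "body", one argument or row to a line. drive_tool: Moves the arm, as the interface text tells. Its arguments: {"type":"object","properties":{"steps":{"type":"array","items":{"type":"array","items":{"type":"number"}}},"force":{"type":"number"}},"required":["steps"]}

```bash
mkdir -p pics; ls
python3 - <<'E'
from plant import readout, read_camera, ctrl
import cv2,numpy as np
print(readout.get_state(), ctrl.grasp_offset)
for n in ("top","side","wrist"):
    r=read_camera(n); cv2.imwrite(f"pics/{n}0.png",r["frame"][:,:,::-1])
    print(n,{k:v for k,v in r.items() if k!="frame"})
E
```

```text
pics
{'time': 0.0, 'qpos': array([ 9.88004301e-01,  2.87222747e-01,  1.57819639e+00, -4.18645557e-06,
        1.27859108e+00, -1.49985393e-01]), 'dq': array([-2.08454404e-05,  7.96361174e-04, -1.57116472e-03,  7.39778283e-04,
       -1.69856944e-03, -1.09593273e-03]), 'joint_efforts': array([-1.68578626e-03, -4.05969822e+01, -2.92630291e+01, -2.60196894e-04,
        5.66818519e-03,  1.45449502e-05]), 'eef_pos': array([0.28270432, 0.61221531, 0.22989862]), 'tcp_rot': array([ 0.15102967,  0.69091872, -0.1526267 ,  0.69030895]), 'contact_force': array([-0.60042353,  0.00137482,  0.54501684]), 'wrist_torque': array([ 0.02368452, -0.00136579, -0.02943023]), 'opening': 0.9970143420215732} 0.0187
top {'vertical_fov': 49.78560602530262, 'cx': 313.6562546262967, 'cy': 199.50949064926246, 'eye': array([ 0.32610539, -0.03061334,  1.11916471]), 'orientation': array([ 0.07604336, -0.05619644, -0.69931703,  0.70853021])}
side {'vertical_fov': 46.50412618176554, 'cx': 320.66295729166677, 'cy': 197.95250787976275, 'eye': array([0.48852034, 0.82857981, 0.76798155]), 'orientation': array([-0.01294776,  0.42130339,  0.90582704, -0.04258157])}
wrist {'vertical_fov': 62.001707032964454, 'cx': 314.61895933090807, 'cy': 201.98004735675661, 'eye': array([0.21219421, 0.64561063, 0.37219634]), 'orientation': array([-0.13164445, -0.08303527,  0.53275066,  0.8318363 ])}
```

View pics/top0.png

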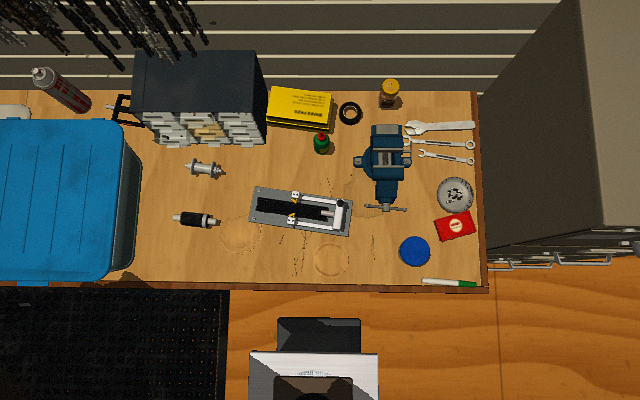

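View pics/side0.png

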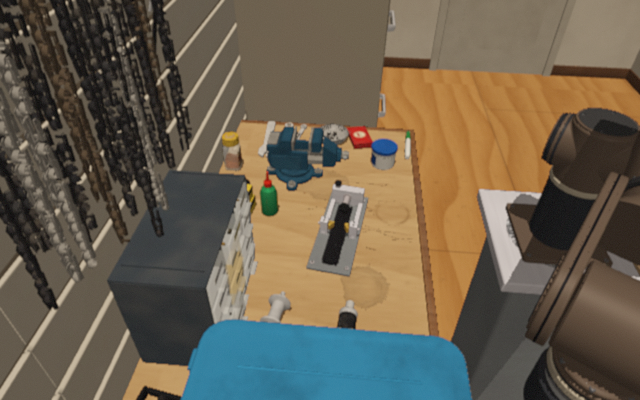

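The top view shows the cartridge at about (195,219), and the cradle centred near (300,211) with its entry end on the left and end block at (340,213). The hub is at (205,169) and the bottle at (321,143). The side view agrees.

```bash
cat > h.py <<'E'
import numpy as np, cv2
from scipy.spatial.transform import Rotation as R
from plant import readout, read_camera
def cast(r,uv,z):
    uv=np.atleast_2d(uv).astype(float); f=200/np.tan(np.radians(r["vertical_fov"])/2)
    d=np.c_[(uv[:,0]-r["cx"])/f,-(uv[:,1]-r["cy"])/f,-np.ones(len(uv))]
    d=R.from_quat(r["orientation"]).apply(d); e=np.array(r["eye"])
    return e+d*((z-e[2])/d[:,2])[:,None]
def proj(r,p):
    f=200/np.tan(np.radians(r["vertical_fov"])/2)
    c=R.from_quat(r["orientation"]).inv().apply(np.atleast_2d(p)-r["eye"])
    return np.c_[r["cx"]-f*c[:,0]/c[:,2], r["cy"]+f*c[:,1]/c[:,2]]
def rect(mask,off=(0,0)):
    cs,_=cv2.findContours(mask.astype(np.uint8),cv2.RETR_EXTERNAL,cv2.CHAIN_APPROX_NONE)
    c=max(cs,key=cv2.contourArea); return cv2.boxPoints(cv2.minAreaRect(c))+np.array(off),cv2.contourArea(c)
def topose(s,p):
    "world point -> tool-frame shift in cm from TCP"
    return R.from_quat(s["tcp_rot"]).inv().apply(np.array(p)-s["eef_pos"])*100
E
python3 - <<'E'
from h import *
r=read_camera("top"); im=r["frame"]
g=im.max(2); sat=g.astype(int)-im.min(2)
# cartridge barrel
x0,y0=160,195; m=(g<70)[y0:245,x0:240]; b,a=rect(m,(x0,y0)); print("barrel",b,a); P=cast(r,b,.018); print(P.round(4), P.mean(0), )
x0,y0=240,175; m=((sat<30))[y0:245,x0:365]; b,a=rect(m,(x0,y0)); print("plate",b,a); P=cast(r,b,.008); print(P.round(4), P.mean(0)); 
print([np.linalg.norm(P[i]-P[i-1]) for i in range(4)])
cv2.imwrite("pics/c1.png",cv2.resize(im[170:250,160:370,::-1],None,fx=3.8,fy=3.8,interpolation=cv2.INTER_CUBIC))
E
```

```text
barrel [[179.26829338 224.5853672 ]
 [180.78048515 210.97561073]
 [212.28048706 214.47561073]
 [210.76829529 228.0853653 ]] 279.5
[[0.4647 0.3499 0.018 ]
 [0.5005 0.3485 0.018 ]
 [0.4922 0.2652 0.018 ]
 [0.4566 0.267  0.018 ]] [0.47854148 0.30765928 0.018     ]
plate [[247.81502914 221.20231247]
 [253.61849594 183.47976875]
 [353.56069946 198.85549545]
 [347.75723267 236.57804108]] 3517.5
[[ 0.4771  0.1734  0.008 ]
 [ 0.5781  0.1624  0.008 ]
 [ 0.5394 -0.1021  0.008 ]
 [ 0.4402 -0.0871  0.008 ]] [0.50870891 0.0366671  0.008     ]
[np.float64(0.2630929195519598), np.float64(0.10166587659873166), np.float64(0.2674020866031856), np.float64(0.10029311264934546)]
```

View pics/c1.png

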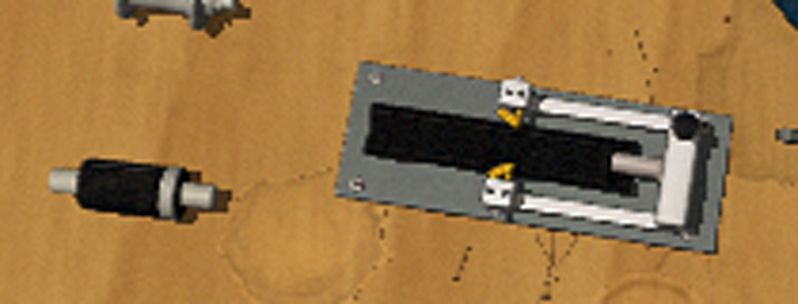

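Crop: the cartridge centre is at about (196,219) in the full picture, with a silver ring at its right end. The pawls are at about (294,201) and (292,215). I'll check the wrist view before moving, because the blue bin is close to the arm.

View pics/wrist0.png

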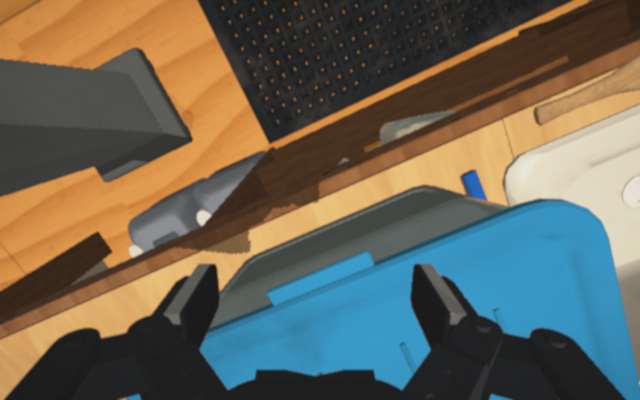

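Run:
```python
from h import *
r=read_camera("top"); s=readout.get_state()
Rm=R.from_quat(s["tcp_rot"]).as_matrix(); print(Rm.round(3))
print("tcp px",proj(r,s["eef_pos"]))
c=cast(r,[196.1,218.9],.018)[0]; e=cast(r,[[160+50/3.8,170+180/3.8],[160+225/3.8,170+194/3.8]],.018)
print(c,e, np.degrees(np.arctan2(*(e[1]-e[0])[[1,0]])))
for q in ([139,180],[131,275],[0,120],[105,285]): print(q,cast(r,q,.0)[0],cast(r,q,.2)[0],cast(r,q,.35)[0])
print("shift over cart",topose(s,[c[0],c[1],.23]))
```

```text
[[-0.001  0.419  0.908]
 [-0.001  0.908 -0.419]
 [-1.    -0.001 -0.   ]]
tcp px [[ 11.27542114 297.7622991 ]]
[0.48014356 0.30684647 0.018     ] [[0.48345734 0.36731779 0.018     ]
 [0.4752263  0.24609952 0.018     ]] -93.88457267635862
[139, 180] [0.58663313 0.47461482 0.        ] [0.5400756  0.38432817 0.2       ] [0.50515745 0.31661318 0.35      ]
[131, 275] [0.33425757 0.47233161 0.        ] [0.33280074 0.38245298 0.2       ] [0.33170811 0.31504401 0.35      ]
[0, 120] [0.75515301 0.88378849 0.        ] [0.67848018 0.72038058 0.2       ] [0.62097556 0.59782465 0.35      ]
[105, 285] [0.30783486 0.53777723 0.        ] [0.31109989 0.43620316 0.2       ] [0.31354866 0.36002261 0.35      ]
shift over cart [  0.08122367 -19.47618688  30.72450695]
```

The wrist view shows the blue lid of the bin close under the fingers, with its near corner about (205,325) behind the left finger. I'll estimate the lid height from that before moving.

Run:
```python
from h import *
r=read_camera("top"); w=read_camera("wrist")
for z in (.05,.1,.15,.2,.25): print(z,cast(r,[[108,282],[60,284]],z)[:,:2].round(3).tolist(),cast(w,[[205,325],[350,272],[520,210]],z)[:,:2].round(3).tolist())
s=readout.get_state()
print(topose(s,[.38,.31,.30]),topose(s,[.48,.307,.2]))
```

```text
0.05 [[0.316, 0.506], [0.309, 0.625]] [[0.39, 0.424], [0.396, 0.603], [0.403, 0.79]]
0.1 [[0.316, 0.481], [0.31, 0.595]] [[0.362, 0.458], [0.368, 0.61], [0.374, 0.768]]
0.15 [[0.317, 0.456], [0.311, 0.564]] [[0.335, 0.493], [0.339, 0.616], [0.344, 0.745]]
0.2 [[0.317, 0.43], [0.312, 0.533]] [[0.307, 0.527], [0.311, 0.623], [0.315, 0.723]]
0.25 [[0.318, 0.405], [0.312, 0.503]] [[0.28, 0.561], [0.282, 0.63], [0.285, 0.701]]
[ -6.88868298 -23.40782244  21.49833141] [  3.10846193 -19.48049999  30.70285379]
```

{"method": "drive_tool", "body": {
  "steps": [
    [-3, 0, 0, 0, 1],
    [-4, 0, 0, 0, 1],
    [-1, -2.45, 3.83, 0, 1],
    [0, -2.45, 3.83, 0, 1],
    [0, -2.45, 3.83, 0, 1],
    [0, -2.45, 3.83, 0, 1],
    [0, -2.45, 3.83, 0, 1],
    [0, -2.45, 3.83, 0, 1],
    [0, -2.45, 3.83, 0, 1],
    [0, -2.45, 3.83, 0, 1]
  ]
}}

```text
time: 1.35
eef_pos: [0.4797, 0.3047, 0.3116]
tcp_rot: [0.152, 0.69, -0.152, 0.691]
contact_force: [0.5, 0.7, -0.3]
opening: 1.001
```

{"method": "drive_tool", "body": {
  "steps": [
    [1, 0, 0, 8.5, 1],
    [1, 0, 0, 8.5, 1],
    [1, 0, 0, 8.5, 1],
    [1, 0, 0, 8.5, 1],
    [1, 0, 0, 8.5, 1],
    [1, 0, 0, 8.5, 1],
    [1, 0, 0, 8.5, 1],
    [1, 0, 0, 8.5, 1],
    [1, 0, 0, 1, 1],
    [0, 0, 0, 0, 1]
  ]
}}

```text
time: 2.35
eef_pos: [0.4781, 0.3059, 0.2194]
tcp_rot: [-0.515, -0.484, 0.517, -0.483]
contact_force: [-0.7, -0.5, -0.5]
opening: 0.998
```

Run:
```python
from h import *
s=readout.get_state(); w=read_camera("wrist"); cv2.imwrite("pics/w1.png",w["frame"][:,:,::-1])
print(s["qpos"],s["eef_pos"],R.from_quat(s["tcp_rot"]).as_matrix().round(3),s["contact_force"])
print(proj(w,[[.480,.307,.018],[.4835,.3673,.018],[.475,.246,.018]]))
```

```text
[ 3.90534832e-01  6.29210811e-02  1.85416030e+00 -2.19608031e-05
  1.22785686e+00  4.54285723e-01] [0.47808191 0.30592712 0.21943779] [[-0.003  0.998 -0.064]
 [-0.001 -0.064 -0.998]
 [-1.    -0.003  0.001]] [-0.73461634 -0.52136889 -0.5194305 ]
[[315.99985564 171.58417714]
 [315.78431525 112.29149105]
 [314.88402919 225.5463407 ]]
```

View pics/w1.png

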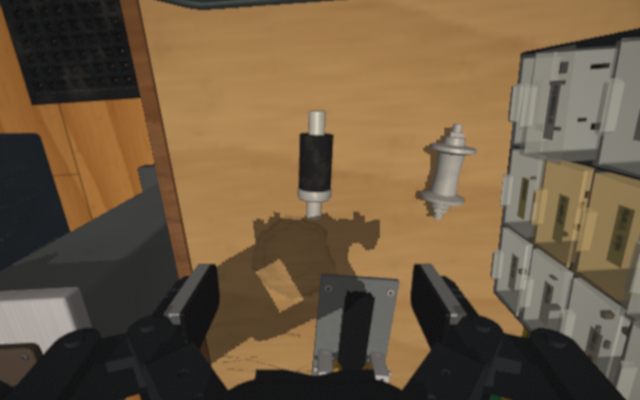

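The cartridge runs from (317,111) to (313,217), within a few pixels of the prediction. The cradle's entry edge corners are at (321,275) and (398,279).

Run:
```python
from h import *
s=readout.get_state(); w=read_camera("wrist"); g=w["frame"].max(2)
b,a=rect((g<70)[120:210,280:350],(280,120)); print(b,a)
e=cast(w,[[317,111],[313,217]],.018); c=e.mean(0); print(e,c,np.degrees(np.arctan2(*(e[1]-e[0])[[1,0]])),np.linalg.norm(e[1]-e[0]))
k=cast(w,b,.025); print(k)
print(cast(w,[[321,275],[398,279]],.008))
print(topose(s,[c[0],c[1],.004]))
```

```text
[[296.8991127  190.06826019]
 [299.69436264 132.76557827]
 [331.37507248 134.31097412]
 [328.57982254 191.61365509]] 1649.0
[[0.48556373 0.36874783 0.018     ]
 [0.474304   0.25619643 0.018     ]] [0.47993386 0.31247213 0.018     ] -95.7129064585335 0.11311321325680987
[[0.45952643 0.29008648 0.025     ]
 [0.46702332 0.34920758 0.025     ]
 [0.4985283  0.34570443 0.025     ]
 [0.49276234 0.28630968 0.025     ]]
[[0.47883099 0.17742607 0.008     ]
 [0.57151134 0.16617934 0.008     ]]
[21.64542922  0.13418049 -0.65778567]
```

{"method": "drive_tool", "body": {
  "steps": [
    [4, 0.15, -0.65, 2, 1],
    [4, 0, 0, 0, 1],
    [4, 0, 0, 0, 1],
    [4, 0, 0, 0, 1],
    [3, 0, 0, 0, 1],
    [1.6, 0, 0, 0, 1],
    [1, 0, 0, 0, 1],
    [0.2, 0, 0, 0, 1],
    [0, 0, 0, 0, 1]
  ]
}}

```text
time: 3.35
eef_pos: [0.4821, 0.3132, 0.0046]
tcp_rot: [0.525, 0.474, -0.524, 0.474]
contact_force: [0.1, 0.1, -0.4]
opening: 0.998
```

{"method": "drive_tool", "body": {
  "steps": [
    [0, 0, 0, 0, 0],
    [0, 0, 0, 0, 0],
    [0, 0, 0, 0, 0],
    [0, 0, 0, 0, 0],
    [0, 0, 0, 0, 0],
    [0, 0, 0, 0, 0],
    [0, 0, 0, 0, 0],
    [0, 0, 0, 0, 0]
  ],
  "force": 50
}}

```text
time: 4.15
eef_pos: [0.4813, 0.313, 0.0042]
tcp_rot: [0.525, 0.474, -0.524, 0.474]
contact_force: [-1.0, -0.1, 5.5]
opening: 0.396
```

The cartridge is held (opening 0.396, about 34 mm). I'll lift it, and measure the bed line and pawls in the saved top picture.

{"method": "drive_tool", "body": {
  "steps": [
    [-1, 0, 0, 0, 0],
    [-3, 0, 0, 0, 0],
    [-4, 0, 0, 0, 0],
    [-4, 0, 0, 2, 0],
    [0, 0, 0, 0, 0]
  ]
}}

```text
time: 4.65
eef_pos: [0.4848, 0.3144, 0.1302]
tcp_rot: [0.537, 0.463, -0.529, 0.466]
contact_force: [0.2, 1.0, -1.3]
opening: 0.393
```

Run:
```python
from h import *
r=read_camera("top"); im=cv2.imread("pics/top0.png")[:,:,::-1]
g=im.max(2).astype(int); sat=g-im.min(2)
m=np.zeros(g.shape,bool); m[190:225,250:292]=True; m&=(g<50)
ys,xs=np.nonzero(m); cols=np.arange(260,288)
mid=np.array([[c,ys[xs==c].mean()] for c in cols]); wd=[np.ptp(ys[xs==c])+1 for c in cols]; print(wd[::6],mid[::6])
P=cast(r,mid,.022)
k=np.polyfit(P[:,1],P[:,0],1); print("axis x=%.4f*y+%.4f"%tuple(k),"yaw",np.degrees(np.arctan2(-1,-k[0])))
# pawls: brass
hsv=cv2.cvtColor(im,cv2.COLOR_RGB2HSV); m=((hsv[...,1]>170)&(hsv[...,2]>110)).astype(np.uint8); m[:190]=0;m[222:]=0;m[:,:284]=0;m[:,304:]=0
n,l,st,ce=cv2.connectedComponentsWithStats(m)
for i in range(1,n): print(st[i],ce[i],cast(r,ce[i],.036))
s=readout.get_state(); print(s["eef_pos"],s["opening"],s["contact_force"])
for p in ([.5202,.1114,.03],[.5177,.1155,.03]): print(topose(s,p))
```

```text
[np.int64(15), np.int64(15), np.int64(14), np.int64(14), np.int64(14)] [[260.  204. ]
 [266.  205. ]
 [272.  205.5]
 [278.  206.5]
 [284.  207.5]]
axis x=0.1279*y+0.5020 yaw -97.29021144432521
[291 190   2   1   2] [291.5 190. ] [[0.55553495 0.0589665  0.036     ]]
[294 190   1   1   1] [294. 190.] [[0.55559885 0.05252328 0.036     ]]
[300 192   4   1   4] [301.5 192. ] [[0.55053899 0.03309629 0.036     ]]
[291 199   6   4  17] [293.88235294 200.35294118] [[0.52849977 0.05217147 0.036     ]]
[288 213   7   4  17] [291.41176471 214.52941176] [[0.49172281 0.0575831  0.036     ]]
[0.48294561 0.31355231 0.12684641] 0.39129118467342555 [ 0.51124191 -0.37913304 -3.04630963]
[ 9.65354903  6.36817999 19.55970379]
[ 9.65299862  6.06495367 19.18734174]
```

{"method": "drive_tool", "body": {
  "steps": [
    [0, 1, 3.2, 0, 0],
    [0, 1, 3.2, 0, 0],
    [0, 1, 3.2, 0, 0],
    [0, 1, 3.2, 0, 0],
    [0, 1, 3.2, 0, 0],
    [0, 1, 3.4, 0, 0],
    [2, 0, 0, 0, 0],
    [2, 0, 0, 0, 0],
    [1, 0, 0, 0, 0],
    [0, 0, 0, 0, 0]
  ]
}}

```text
time: 5.7
eef_pos: [0.5111, 0.1123, 0.0698]
tcp_rot: [-0.531, -0.467, 0.535, -0.463]
contact_force: [-0.4, 0.1, -2.8]
opening: 0.39
```

Run:
```python
from h import *
s=readout.get_state(); print(s["eef_pos"],R.from_quat(s["tcp_rot"]).as_matrix().round(3),s["contact_force"]); print(topose(s,[.517,.1135,.0225]))
r=read_camera("top"); w=read_camera("side")
cv2.imwrite("pics/s2.png",cv2.resize(w["frame"][150:300,250:450,::-1],None,fx=3.5,fy=3.5,interpolation=cv2.INTER_CUBIC))
```

```text
[0.51111576 0.11227412 0.06980468] [[-0.007  0.991 -0.136]
 [-0.    -0.136 -0.991]
 [-1.    -0.007  0.001]] [-0.40456144  0.09988571 -2.77042472]
[ 4.72590369  0.60132673 -0.20697343]
```

View pics/s2.png

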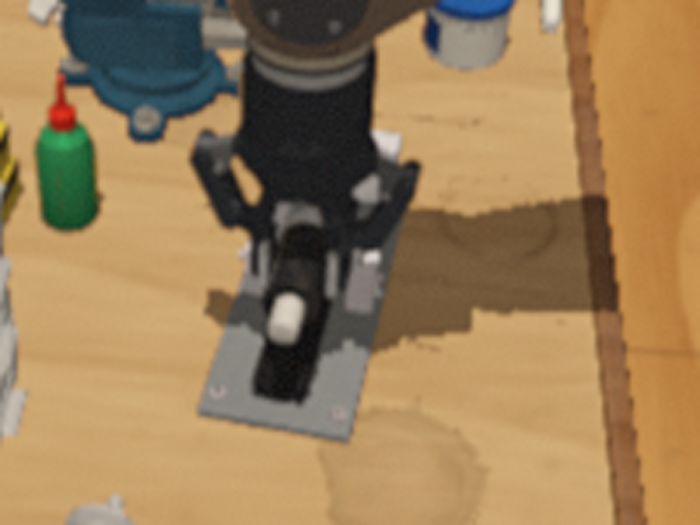

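The cartridge hangs level above the bed and in line with it (rear axle at about (287,318) in the crop). It needs 6 mm sideways, then down.

{"method": "drive_tool", "body": {
  "steps": [
    [0, 0.6, -0.2, 0, 0],
    [2, 0, 0, 0, 0],
    [1.5, 0, 0, 0, 0],
    [0.6, 0, 0, 0, 0],
    [0.3, 0, 0, 0, 0],
    [0, 0, 0, 0, 0],
    [0, 0, 0, 0, 0]
  ]
}}

```text
time: 6.5
eef_pos: [0.5208, 0.1136, 0.0299]
tcp_rot: [0.533, 0.465, -0.533, 0.465]
contact_force: [-0.9, -0.1, -1.7]
opening: 0.392
```

{"method": "drive_tool", "body": {
  "steps": [
    [0, -0.4, 0, 0, 0],
    [0.2, 0, 0, 0, 0],
    [0, 0, 0, 0, 0],
    [0, 0, 0, 0, 0]
  ]
}}

```text
time: 6.9
eef_pos: [0.5163, 0.1141, 0.0274]
tcp_rot: [0.533, 0.465, -0.533, 0.465]
contact_force: [-0.1, 0.3, -3.0]
opening: 0.389
```

{"method": "drive_tool", "body": {
  "steps": [
    [0.3, 0, 0, 0, 0],
    [0.2, 0, 0, 0, 0],
    [0, 0, 0, 0, 0],
    [0, 0, 0, 0, 0]
  ]
}}

```text
time: 7.3
eef_pos: [0.5162, 0.114, 0.0221]
tcp_rot: [-0.533, -0.465, 0.533, -0.465]
contact_force: [0.1, -0.3, -2.8]
opening: 0.389
```

{"method": "drive_tool", "body": {
  "steps": [
    [0.1, 0, 0, 0, 0],
    [0, 0, 0, 0, 0],
    [0, 0, 0, 0, 0]
  ]
}}

```text
time: 7.6
eef_pos: [0.5163, 0.1141, 0.0213]
tcp_rot: [0.533, 0.465, -0.533, 0.465]
contact_force: [-0.1, -0.1, -3.0]
opening: 0.394
```

{"method": "drive_tool", "body": {
  "steps": [
    [0.1, 0, 0, 0, 0],
    [0, 0, 0, 0, 0],
    [0, 0, 0, 0, 0]
  ]
}}

```text
time: 7.9
eef_pos: [0.5161, 0.1141, 0.0205]
tcp_rot: [-0.533, -0.465, 0.533, -0.465]
contact_force: [-2.8, -0.1, 2.0]
opening: 0.39
```

The bed now carries the cartridge: vertical force went from −3 to +2 N. I'll release and back off to look.

{"method": "drive_tool", "body": {
  "steps": [
    [0, 0, 0, 0, 0.6],
    [0, 0, 0, 0, 0.8],
    [0, 0, 0, 0, 0.8],
    [-1, 0, 0, 0, 0.8],
    [-3, 0, 0, 0, 0.8],
    [-4, 0, 0, 0, 1],
    [-4, 0, -1, 0, 1],
    [-4, 0, -3, 0, 1],
    [-2, 0, -4, 0, 1],
    [0, 0, -4, 0, 1]
  ]
}}

```text
time: 8.9
eef_pos: [0.5355, 0.2346, 0.2069]
tcp_rot: [0.537, 0.463, -0.53, 0.466]
contact_force: [0.4, -0.0, 0.4]
opening: 0.998
```

{"method": "drive_tool", "body": {
  "steps": [
    [0, 0, 0, 0, 1],
    [0, 0, 0, 0, 1]
  ]
}}

```text
time: 9.1
eef_pos: [0.5324, 0.2336, 0.2009]
tcp_rot: [0.532, 0.465, -0.532, 0.466]
contact_force: [0.3, 0.8, -0.9]
opening: 1.0
```

Run:
```python
from h import *
s=readout.get_state(); w=read_camera("wrist"); print(s["eef_pos"],s["contact_force"])
cv2.imwrite("pics/w3.png",cv2.resize(w["frame"][160:400,190:450,::-1],None,fx=2.5,fy=2.5,interpolation=cv2.INTER_CUBIC))
```

```text
[0.53242591 0.23362281 0.20087021] [ 0.3273921   0.7604496  -0.89731751]
```

View pics/w3.png

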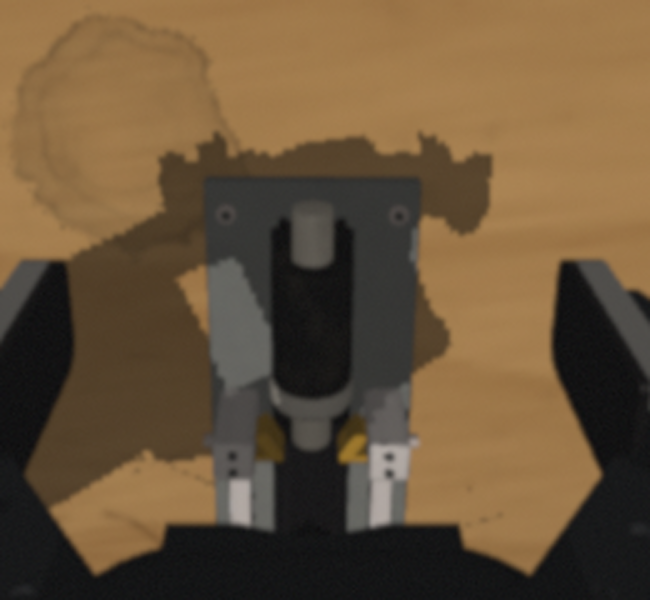

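The cartridge lies straight in the bed. Its rear axle end is at crop (313,205), its front end at (312,450) between the pawls, and the pawls' catch faces are at crop row 460.

Run:
```python
from h import *
s=readout.get_state(); w=read_camera("wrist")
f=lambda a:np.array(a)/2.5+[190,160]
E=cast(w,f([[205,178],[420,178]]),.008); em=E.mean(0); print(E,np.linalg.norm(E[0]-E[1]))
v=E[0]-E[1]; d=np.array([v[1],-v[0],0]); d/=np.linalg.norm(d); d=d if d[1]<0 else -d; print("yaw",np.degrees(np.arctan2(d[1],d[0])))
t=np.radians(-97.3); d=np.array([np.cos(t),np.sin(t),0]); n=np.array([-d[1],d[0],0])
o=em+d*.127; o[2]=0; print("origin",o)
for nm,p,z in (("rear axle",[313,205],.040),("front axle",[312,448],.036),("ringfront",[312,415],.045),("pawlL",[270,460],.038),("pawlR",[350,460],.038)):
    P=cast(w,f(p),z)[0]-o; print(nm,(P@d*1000).round(1),(P@n*1000).round(1))
for x in (-.145,-.03): 
    q=o+d*x; q[2]=.029; print(x,q,topose(s,q))
```

```text
[[0.4788831  0.17677843 0.008     ]
 [0.57152437 0.16424013 0.008     ]] 0.09348590176398153
yaw -97.70771895836963
origin [0.50906653 0.04453869 0.        ]
rear axle -128.9 0.2
front axle -8.4 -1.1
ringfront -33.1 -0.9
pawlL -3.7 -19.8
pawlR -3.4 15.9
-0.145 [0.5274909  0.18836338 0.029     ] [17.13816245  0.13201685  4.45834458]
-0.03 [0.51287847 0.07429552 0.029     ] [17.14477835  0.22472974 15.95796894]
```

{"method": "drive_tool", "body": {
  "steps": [
    [0, 0, 0, 0, 0],
    [0, 0, 0, 0, 0],
    [0, 0, 0, 0, 0],
    [0, 0, 0, 0, 0],
    [0, 0.1, 1.5, 0, 0],
    [3, 0, 1, 0, 0],
    [4, 0, 1, 0, 0],
    [4, 0, 0.4, 0, 0],
    [3, 0, 0, 0, 0],
    [0, 0, 0, 0, 0]
  ]
}}

```text
time: 10.2
eef_pos: [0.5241, 0.1924, 0.0553]
tcp_rot: [-0.53, -0.467, 0.536, -0.463]
contact_force: [-1.3, 1.1, -0.1]
opening: -0.001
```

{"method": "drive_tool", "body": {
  "steps": [
    [2, 0, 0, 0, 0],
    [1, 0, 0, 0, 0],
    [0, 0, 0, 0, 0],
    [0, 0, 0, 0, 0]
  ]
}}

```text
time: 10.6
eef_pos: [0.5291, 0.1942, 0.0316]
tcp_rot: [0.533, 0.465, -0.532, 0.465]
contact_force: [0.3, 0.3, 1.3]
opening: 0.001
```

```bash
cat >> h.py <<'E'
O=np.array([.5091,.0445,0]); _t=np.radians(-97.3); D=np.array([np.cos(_t),np.sin(_t),0]); N=np.array([-D[1],D[0],0])
def cr(p): p=np.array(p)-O; return (np.array([p@D,p@N,p[2]])*1000).round(1)
E
python3 - <<'E'
from h import *
s=readout.get_state(); print(cr(s["eef_pos"]),s["opening"],s["contact_force"],R.from_quat(s["tcp_rot"]).as_matrix().round(3)[:,2])
r=read_camera("side"); cv2.imwrite("pics/s4.png",cv2.resize(r["frame"][180:300,270:420,::-1],None,fx=4,fy=4,interpolation=cv2.INTER_CUBIC))
E
```

```text
[-151.1    0.8   31.6] 0.0009167745225259826 [0.29643235 0.33306732 1.34482682] [-0.136 -0.991 -0.   ]
```

View pics/s4.png

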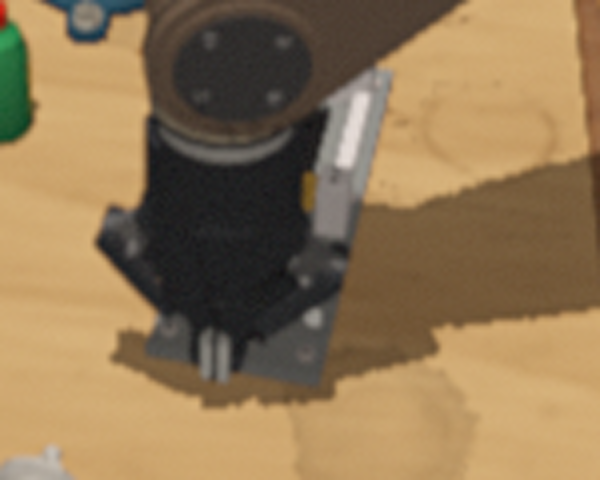

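Fingers are shut behind the rear axle end and clear of everything. Now the push.

{"method": "drive_tool", "body": {
  "steps": [
    [0.2, 0, 0.5, 0, 0],
    [0, 0, 0.5, 0, 0],
    [0, 0, 0.3, 0, 0],
    [0, 0, 0.3, 0, 0],
    [0, 0, 0.3, 0, 0],
    [0, 0, 0.3, 0, 0],
    [0, 0, 0.3, 0, 0],
    [0, 0, 0.3, 0, 0],
    [0, 0, 0.3, 0, 0],
    [0, 0, 0.3, 0, 0]
  ]
}}

```text
time: 11.65
eef_pos: [0.5238, 0.1607, 0.0284]
tcp_rot: [0.533, 0.465, -0.533, 0.465]
contact_force: [0.3, 6.6, 1.2]
opening: -0.0
```

{"method": "drive_tool", "body": {
  "steps": [
    [0, 0, 0.3, 0, 0],
    [0, 0, 0.3, 0, 0],
    [0, 0, 0.3, 0, 0],
    [0, 0, 0.3, 0, 0],
    [0, 0, 0.3, 0, 0]
  ]
}}

```text
time: 12.15
eef_pos: [0.5219, 0.1458, 0.0285]
tcp_rot: [0.533, 0.465, -0.532, 0.465]
contact_force: [0.6, 3.2, 0.1]
opening: 0.001
```

Run:
```python
from h import *
s=readout.get_state(); print(cr(s["eef_pos"]),s["contact_force"],-s["contact_force"]@D)
```

```text
[-102.1   -0.2   28.5] [0.60557985 3.22021857 0.10673615] 3.271064667428341
```

{"method": "drive_tool", "body": {
  "steps": [
    [0, 0, 0.3, 0, 0],
    [0, 0, 0.3, 0, 0],
    [0, 0, 0.3, 0, 0],
    [0, 0, 0.3, 0, 0],
    [0, 0, 0.3, 0, 0],
    [0, 0, 0.3, 0, 0],
    [0, 0, 0.3, 0, 0],
    [0, 0, 0.3, 0, 0],
    [0, 0, 0, 0, 0]
  ]
}}

```text
time: 13.05
eef_pos: [0.5181, 0.1211, 0.0281]
tcp_rot: [-0.532, -0.465, 0.533, -0.465]
contact_force: [0.0, 0.2, 0.1]
opening: 0.002
```

{"method": "drive_tool", "body": {
  "steps": [
    [0, 0, 0.3, 0, 0],
    [0, 0, 0.2, 0, 0],
    [0, 0, 0.2, 0, 0],
    [0, 0, 0, 0, 0]
  ]
}}

```text
time: 13.45
eef_pos: [0.5172, 0.1144, 0.0281]
tcp_rot: [-0.532, -0.465, 0.533, -0.465]
contact_force: [-0.1, 0.3, -0.0]
opening: -0.0
```

{"method": "drive_tool", "body": {
  "steps": [
    [0, 0, 0.2, 0, 0],
    [0, 0, 0.2, 0, 0],
    [0, 0, 0.2, 0, 0],
    [0, 0, 0, 0, 0]
  ]
}}

```text
time: 13.85
eef_pos: [0.5165, 0.1093, 0.0282]
tcp_rot: [0.533, 0.465, -0.533, 0.464]
contact_force: [1.5, 4.2, 0.2]
opening: 0.003
```

{"method": "drive_tool", "body": {
  "steps": [
    [0, 0, 0.2, 0, 0],
    [0, 0, 0.2, 0, 0],
    [0, 0, 0.2, 0, 0],
    [0, 0, 0, 0, 0]
  ]
}}

```text
time: 14.25
eef_pos: [0.5156, 0.1035, 0.0282]
tcp_rot: [0.533, 0.465, -0.533, 0.464]
contact_force: [0.6, 5.7, 0.2]
opening: -0.003
```

The pad was met at y of about 0.112, so I expect the latch near y 0.081. I'll keep going, checking force.

{"method": "drive_tool", "body": {
  "steps": [
    [0, 0, 0.2, 0, 0],
    [0, 0, 0.2, 0, 0],
    [0, 0, 0.2, 0, 0],
    [0, 0, 0.2, 0, 0],
    [0, 0, 0, 0, 0]
  ]
}}

```text
time: 14.75
eef_pos: [0.5146, 0.0959, 0.0282]
tcp_rot: [0.533, 0.465, -0.533, 0.464]
contact_force: [0.4, 5.9, -0.3]
opening: 0.002
```

{"method": "drive_tool", "body": {
  "steps": [
    [0, 0, 0.2, 0, 0],
    [0, 0, 0.2, 0, 0],
    [0, 0, 0.2, 0, 0],
    [0, 0, 0, 0, 0]
  ]
}}

```text
time: 15.15
eef_pos: [0.5138, 0.0902, 0.0282]
tcp_rot: [0.534, 0.465, -0.533, 0.464]
contact_force: [1.2, 7.8, -1.3]
opening: -0.0
```

{"method": "drive_tool", "body": {
  "steps": [
    [0, 0, 0.1, 0, 0],
    [0, 0, 0.1, 0, 0],
    [0, 0, 0.1, 0, 0]
  ]
}}

```text
time: 15.45
eef_pos: [0.5134, 0.0878, 0.0282]
tcp_rot: [0.534, 0.465, -0.532, 0.464]
contact_force: [1.7, 9.5, -0.1]
opening: 0.002
```

{"method": "drive_tool", "body": {
  "steps": [
    [0, 0, 0.1, 0, 0],
    [0, 0, 0.1, 0, 0],
    [0, 0, 0.1, 0, 0]
  ]
}}

```text
time: 15.75
eef_pos: [0.513, 0.085, 0.0282]
tcp_rot: [0.534, 0.465, -0.532, 0.464]
contact_force: [1.3, 10.5, 0.3]
opening: 0.002
```

{"method": "drive_tool", "body": {
  "steps": [
    [0, 0, 0.1, 0, 0],
    [0, 0, 0.1, 0, 0]
  ]
}}

```text
time: 15.95
eef_pos: [0.5127, 0.083, 0.0282]
tcp_rot: [0.534, 0.465, -0.532, 0.464]
contact_force: [1.6, 7.9, -0.6]
opening: -0.003
```

{"method": "drive_tool", "body": {
  "steps": [
    [0, 0, 0.1, 0, 0],
    [0, 0, 0, 0, 0]
  ]
}}

```text
time: 16.15
eef_pos: [0.5125, 0.0817, 0.0282]
tcp_rot: [0.534, 0.465, -0.532, 0.464]
contact_force: [1.5, 8.4, 0.3]
opening: 0.001
```

{"method": "drive_tool", "body": {
  "steps": [
    [0, 0, 0.1, 0, 0],
    [0, 0, 0, 0, 0]
  ]
}}

```text
time: 16.35
eef_pos: [0.5124, 0.0807, 0.0282]
tcp_rot: [0.534, 0.465, -0.532, 0.464]
contact_force: [2.5, 7.8, -0.4]
opening: -0.003
```

{"method": "drive_tool", "body": {
  "steps": [
    [0, 0, 0.1, 0, 0],
    [0, 0, 0, 0, 0]
  ]
}}

```text
time: 16.55
eef_pos: [0.5123, 0.0799, 0.0282]
tcp_rot: [0.534, 0.465, -0.532, 0.464]
contact_force: [1.6, 9.9, -1.0]
opening: -0.0
```

Force peaked at 10.5 N and then fell to about 8, which looks like the snap. I'll back off a little to see whether the cartridge follows.

{"method": "drive_tool", "body": {
  "steps": [
    [0, 0, -0.1, 0, 0],
    [0, 0, -0.1, 0, 0],
    [0, 0, -0.1, 0, 0],
    [0, 0, -0.1, 0, 0],
    [0, 0, -0.1, 0, 0],
    [0, 0, 0, 0, 0]
  ]
}}

```text
time: 17.15
eef_pos: [0.5128, 0.083, 0.0282]
tcp_rot: [-0.532, -0.465, 0.533, -0.465]
contact_force: [0.7, 2.2, -0.3]
opening: 0.0
```

{"method": "drive_tool", "body": {
  "steps": [
    [0, 0, -0.1, 0, 0],
    [0, 0, -0.1, 0, 0],
    [0, 0, 0, 0, 0],
    [0, 0, 0, 0, 0]
  ]
}}

```text
time: 17.55
eef_pos: [0.5133, 0.085, 0.0283]
tcp_rot: [-0.533, -0.465, 0.533, -0.465]
contact_force: [0.3, -1.1, -0.6]
opening: -0.003
```

Force is gone after 5 mm of retreat, so the pawls are holding it. I'll withdraw fully and look.

{"method": "drive_tool", "body": {
  "steps": [
    [0, 0, -1, 0, 0],
    [0, 0, -2, 0, 0],
    [-1, 0, -3, 0, 0],
    [-4, 0, -3, 0, 0],
    [-4, 0, -3, 0, 0.5],
    [-4, 0, -1, 0, 1],
    [-4, 0, 0, 0, 1],
    [0, 0, 0, 0, 1],
    [0, 0, 0, 0, 1],
    [0, 0, 0, 0, 1]
  ]
}}

```text
time: 18.55
eef_pos: [0.53, 0.214, 0.1967]
tcp_rot: [-0.532, -0.465, 0.534, -0.464]
contact_force: [-0.4, -0.0, 0.3]
opening: 0.992
```

Run:
```python
from h import *
s=readout.get_state(); w=read_camera("wrist"); print(s["eef_pos"],s["contact_force"])
cv2.imwrite("pics/w5.png",cv2.resize(w["frame"][200:400,200:440,::-1],None,fx=3,fy=3,interpolation=cv2.INTER_CUBIC))
t=read_camera("top"); cv2.imwrite("pics/t5.png",cv2.resize(t["frame"][80:300,180:490,::-1],None,fx=2.5,fy=2.5,interpolation=cv2.INTER_CUBIC))
```

```text
[0.52996618 0.21402443 0.19669541] [-0.40395523 -0.02315052  0.27726701]
```

View pics/w5.png

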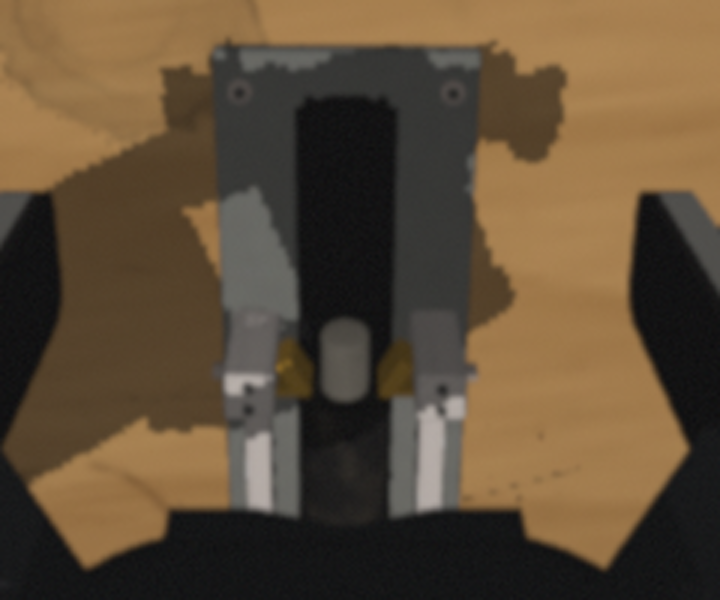

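View pics/t5.png

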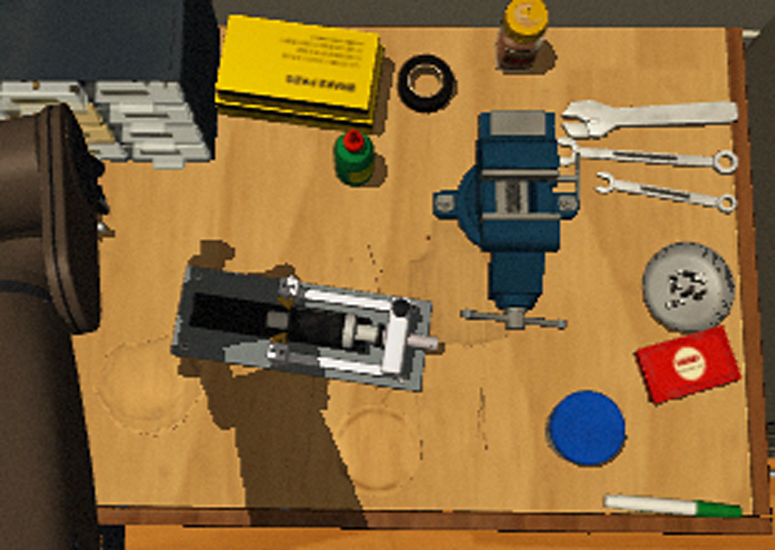

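The wrist view shows the pawls shut (about (293,370) and (397,370)) with the barrel directly behind their catch faces and the rear axle sticking out between them (345,360). In the top view the plunger has come out of the end block, and the bottle, tub and tin are where they were. Handing in.

```bash
python3 -c "
from plant import sign_off,readout
print(readout.get_state()['time'],sign_off())"
```

```text
the job is handed in; nothing more can be done
18.65 None
```

The cartridge is latched in the cradle and the job is handed in at 18.65 s. I laid it in the V bed, let go, and pushed it by its rear axle end with the fingers shut.

- **Forces:** the highest push I read was about 10.6 N, at the end of a move. It then fell to about 8 N, which I took as the pawls snapping shut, and the last push read about 10 N. Force is only reported at the end of each move, so brief peaks in between were not seen.
- **Holding:** when I backed off 5 mm the force dropped to zero, so the cartridge did not follow the fingers back. The last wrist picture shows the pawls shut behind the barrel with nothing touching it.
- **Other things on the bench:** in the last top view the bottle, tin and tub look unmoved. The arm hides most of the hub there, so I did not recheck it, but the gripper's path stayed clear of it.
- **Disagreements:** camera estimates of the cradle's position differed by up to about 4 mm. Feeling for the pad and pawls while pushing settled the distance along the bed.

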